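# Cover the tube rack, then open the sample carrier and hold its lid

## Robot

A 7-joint arm with a two-finger parallel gripper is mounted at the origin on the work surface. World frame = base frame: x ahead of the robot, y to its left, z up, the work surface at z = 0. Lengths are in m, angles in degrees, forces in N, time in s.
With the tool pointing down it reaches from about 0.425 to 0.875 m from the base axis. Payload 4.7 kg.
Tool frame: the origin (TCP) lies at the very end of the fingers, on their centre line; the grasp point (between the pads) lies 19 mm behind it; z points along the fingers, y is the direction in which the jaws open and shut (so a half turn about z gives the same grasp; the last joint's range is limited). The gripper opens to 87 mm and grips with 3 to 60 N. Pads are 19 mm wide; open, the fingers measure 117 mm over their backs; the gripper's body (75 mm by 190 mm) begins 51 mm behind the grasp point.
Start: joints at [71.339, 18.392, -4.016, 83.108, 1.295, 78.541, -3.26], TCP at [0.217, -0.613, 0.223] pointing down, gripper open.
Joint ranges: [-163.93, 163.93], [-17.29, 119.83], [-79.2, 71.16], [3.27, 140.29], [-89.18, 269.18], [5.43, 117.66], [-154.24, 154.24]. Speed limits (degrees/s): [147.25, 147.25, 180, 180, 180, 180, 180].

## Interface

Orientations are given as [roll, pitch, yaw] about the fixed x, y, z axes, in that order (R = Rz(yaw) Ry(pitch) Rx(roll)).
In Python, from cell import * gives the robot as it stands.
- The arm moves only by the tool drive_tool, never from a script. Its argument "moves" is text: rows parted by semicolons, each of 5 numbers parted by spaces: the shift along the tool's x, y, z in m, then the turn about the tool's z in degrees, then the gripper's target within -1 to 1 (fully open at 1, half-way at 0, shut at -1). In form: x y z yaw fingers; .... A call has exactly 8 rows; each row is the pose to reach, as a shift and turn from the pose commanded when the call began, along the tool's axes at that moment; what a row does not reach only later rows make up. A row lasts 1/10 s, in which the tool goes at most 50 mm and 8.59 degrees, less where a joint would pass 70% of its speed; a pose out of reach is approached as far as the arm can. A call with a gripper value outside its range is refused whole. The fingers move at their own pace and stop on an object; "grip_force" is the grip in N (left out, the last holds). Time passes only in rows, so rows that repeat a pose let the fingers close, or fill a call up. It gives the time, the measured TCP pose, the force and the opening at its end, in the units of the state.
- get_obs(): the state, without advancing time (a new reading comes with each control period).
- read_camera(name): name is "side" or "top" or "wrist"; returns (picture, depth): 480x640x3 uint8, red, green, blue; 480x640 float32, m along the optical axis (not along the pixel's ray), 0 where there is no reading.
- calibration(name): a dict with "intrinsics" (3x3 intrinsics, pixels), "cam_to_world" (4x4, takes a point from camera to world coordinates); the wrist camera has in their place "T_tool_cam" (4x4, takes a point from camera to tool coordinates, whose origin is the TCP and whose axes are the flange's). Camera axes: x right, y up, looking along -z (the intrinsics and any distortion apply to the point x, -y, -z); pixel columns grow to the right and rows downward; lengths in m; the calibration is good to about 2 mm. A picture is of the moment at which its call begins: read the wrist's pose just before it. calibration takes no time and is no camera call.
- sign_off(): hands the job in, once; it reports no verdict.
Trained networks look in the newest picture that a camera, given by its name, has taken for a name from the list of things; names that differ only in an ending like _2 or _b are one class to them, and where a whole thing is asked for, a point or a joint stands for the part that bears it (a point fixed in the world has none). Each returns a list of dicts, best first, with "conf" (0 to 1); they miss things now and then, are a little off and sometimes report something else, mostly with a low value. They report only what shows in the picture. A call takes as long as a camera call. They do not tell look-alikes from the thing itself.
- search_frame(camera, name): "uv" ([column, row] in pixels, amid what is visible of it).
- pinpoint(camera, name): "uv" ([column, row] in pixels: a listed point, or the origin of a listed thing).
The state is a dict: "time_s": time; "qpos": joint angles; "joint_velocities": joint speeds; "effort": joint torques, N m; "tool_pos": TCP position; "tool_rot": TCP orientation; "force": force on the tool from outside, world axes, zero at the start; "wrist_torque": the same for the moment, N m; "grip_width": finger opening in m.
Only numpy, scipy, OpenCV 4.12 (cv2) and the standard library are available. Lean on these libraries where they do the work, as an engineer would, in place of code of your own. Each camera call takes 0.05 s, during which the arm holds its last target. There are 200 camera calls.

## Task

These sample tubes are being packed for the courier: press the green cover plate down until it sits flat and level on the tube rack, then open the blue sample carrier for me. Take the black grip on the carrier's lid and give it a gentle upward tug first; if the catch still holds the lid, do not force it but slide the grip along to its free end, then raise the lid well past half-way. Finish while still holding the lid open with the gripper so that I can lower the rack in, and leave the other things on the desk where they are.

Things in the scene. Friction and masses are not known exactly. Their poses are not given: they have to be found in the camera images.
- rack: white tube rack, loose on the desk, 80 (x) x 160 (y) x 84 mm high, ten red-capped sample tubes in two rows. Origin: centre of its underside, z up. The plate's seat (top of its two end walls) is 84 mm above the origin; lugs at the four corners rise 22 mm above the seat and keep the plate in place. Pressed straight down it stays put
- plate: loose lime-green cover plate, 70 (x) x 150 (y) x 6 mm, lying between the rack's corner lugs. Origin: centre of its underside. It starts 5 to 11 mm proud of its seat, mostly askew, as the four corner tubes are not pushed home. 10 to 15 N on its middle drives them down and they stay down. Seated it is level, its origin 84 mm above the rack's
- carrier: blue sample carrier, stands firm on the desk (cannot slide or tip), 170 (x) x 250 (y) x 120 mm to the rim; white lid 12 mm thick, hinged along its far edge. Origin: centre of its underside; x points from the front (catch) to the hinge, y to the left, z up. A steel keeper before the lid's front edge reaches 24 mm above the rim and 109 mm forward of the origin
- lid_hinge (a point): middle of the lid's hinge axis, which runs along the carrier's y axis: 85 mm behind the carrier's origin (+x), 120 mm above it
- lid (a joint): opening angle of the lid, rad: 0 shut, 1.25 at its stop; it turns about lid_hinge, the front edge rising. It weighs about 0.45 kg and falls shut if let go at any angle. While the catch is engaged it can be raised only about 0.025 rad (some 3 mm at the grip)
- catch (a joint): slide catch on the lid, m: 0 fully engaged, 0.028 at its free end. It slides along the carrier's +y (left seen from the front) with 3 N of friction and stays where left; it starts between 0 and 0.022. Its steel tongue is under the keeper up to about 0.015, clear beyond. Engaged, a red patch shows on the lid at its +y end; free, a green one at its -y end
- grip (a point): grip point on the catch's black grip, a block 16 (x) x 50 (y) x 42 mm near the lid's front edge; the point is at its middle, 10 mm below its top. Lid shut: 48 mm above lid_hinge, 135 mm in front of it (-x), at carrier y = catch - 0.014. It rises with the lid. Pinched from above at its ends (along y) it pivots between the pads as the lid goes up, so the tool can stay pointing down
- sanitiser: white pump bottle, 62 mm across, 173 mm tall; origin at the centre of its underside; leave it alone
- phone_box: white carton 95 x 175 x 50 mm; origin at the centre of its underside; leave it alone
- mouse: black computer mouse 100 x 60 x 32 mm; origin at the centre of its underside; leave it alone
There are look-alikes about, which are no part of the job. There is more than one size of the plate; the one meant has the size given above.

How it is judged (in metres and radians):
On the way, in this order (a step that is already met when the one before it is completed fails the run):
1. the green cover plate is pressed down and sits level on the tube rack (angle between plate's own z axis and vertical below 0.035 rad and z of plate in the frame of rack between 0.08 and 0.0868 m and horizontal distance between plate and rack below 0.012 m), for 0.2 s.
2. the grip is tugged upward (lid raised a few millimetres) before the catch is slid (value of joint lid above 0.008 rad and distance of grip from where it was at the start of the episode below 0.011 m and contact force between the fingers and carrier above 0.5 N), for 0.02 s.
At the end, for the whole second after the job is handed in: Fingers hold the lid (over 0.4 N), still and raised over 0.8 rad, no loose thing touching the carrier; cover plate down on the rack (underside within 3 mm of its seat, tilt under 0.035 rad, centred within 12 mm); rack upright, within 50 mm of its start (all of step 1 and value of joint lid above 0.8 rad and velocity of joint lid between -0.1 and 0.1 rad/s and contact force between the fingers and carrier above 0.4 N and angle between rack's own z axis and vertical below 0.05 rad and distance of rack from where it was at the start of the episode below 0.05 m and contact force between carrier and plate below 0.3 N and contact force between carrier and rack below 0.3 N and contact force between carrier and sanitiser below 0.3 N and contact force between carrier and phone_box below 0.3 N and contact force between carrier and mouse below 0.3 N); the arm keeps its last pose, push and grip.
It fails at once if the sanitiser bottle is knocked about (moved more than 30 mm) (distance of sanitiser from where it was at the start of the episode above 0.03 m).
It fails at once if the phone carton is knocked about (moved more than 30 mm) (distance of phone_box from where it was at the start of the episode above 0.03 m).
It fails at once if the computer mouse is knocked about (moved more than 30 mm) (distance of mouse from where it was at the start of the episode above 0.03 m).
It fails at once if the lid is forced up past its engaged catch (value of joint catch below 0.01 m and value of joint lid between 0.07 and 0.15 rad).
It also fails if it takes over 54 s, if anything falls off the work surface, if the arm or the gripper's body presses on something with over 40 N, if the wrist force passes 120 N, or if a joint passes its speed limit or range.

## Working session

There is one attempt and no reset: what is moved stays moved. The work goes in short steps, Python scripts to look and compute and a tool call to move; the robot and the scene stay as the last step left them, time stands still between calls to the robot, and variables do not carry over. Pictures are saved under pics/ and viewed, about 8 in all and at most 12, crops included, and the job is handed in when it is done.

Besides the shell and the picture viewer there is one more tool, called after "Request:" as a command line: name --argument value ..., lists and objects as JSON in quotes. drive_tool: Moves the arm, as the interface text tells. Its arguments: {"type":"object","properties":{"moves":{"type":"string"},"grip_force":{"type":"number"}},"required":["moves"]}

```bash
mkdir -p pics
cat > h.py <<'E'
from cell import *
import numpy as np, cv2
from scipy.spatial.transform import Rotation as R
def T_cam(name):
    c=calibration(name)
    if name!='wrist': return np.array(c['intrinsics']),np.array(c['cam_to_world'])
    o=get_obs(); T=np.eye(4); T[:3,:3]=R.from_euler('xyz',o['tool_rot'],degrees=True).as_matrix(); T[:3,3]=o['tool_pos']
    return np.array(c['intrinsics']),T@np.array(c['T_tool_cam'])
def cloud(d,K,T):
    v,u=np.mgrid[0:480,0:640]
    P=np.stack([(u-K[0,2])/K[0,0]*d,-(v-K[1,2])/K[1,1]*d,-d],-1)
    return P@T[:3,:3].T+T[:3,3]
def ray_z(uv,z,K,T):
    r=T[:3,:3]@np.array([(uv[0]-K[0,2])/K[0,0],-(uv[1]-K[1,2])/K[1,1],-1]); o=T[:3,3]
    return o+r*(z-o[2])/r[2]
def save(n,im): cv2.imwrite('pics/'+n+'.png',im[:,:,::-1])
E
python3 - <<'E'
from h import *
print(get_obs()); 
for c in ['top','side']:
    K,T=T_cam(c); im,d=read_camera(c); save(c+'0',im); P=cloud(d,K,T); np.savez(c+'0.npz',im=im,d=d,P=P)
    print(c,K.tolist(),T.round(3).tolist(),{k:v for k,v in calibration(c).items() if k not in('intrinsics','cam_to_world')})
    for n in ['plate','rack','carrier','grip','lid_hinge','sanitiser','phone_box','mouse']:
        try: print(n,[(np.round(x['uv']).tolist(),round(x['conf'],2),P[int(x['uv'][1]),int(x['uv'][0])].round(3).tolist()) for x in pinpoint(c,n)[:4]])
        except Exception as e: print(n,e)
E
```

```text
{'time_s': 0.0, 'qpos': array([71.33973935, 18.4377966 , -4.01436584, 83.17628408,  1.29515973,
       78.54017245, -3.25977956]), 'joint_velocities': array([ 0.03227914, -0.03092168,  0.0382702 , -0.03158542,  0.0314122 ,
       -0.03235348, -0.01922742]), 'effort': array([ 1.10350327e-04, -4.91287351e+01, -4.03740825e-01, -3.12528241e+01,
       -6.37660269e-02,  4.36730019e-02,  1.88500258e-04]), 'tool_pos': array([ 0.21638536, -0.61233025,  0.22146356]), 'tool_rot': array([-1.79890995e+02,  6.34294249e-03,  1.94691930e+01]), 'force': array([-0.27969321,  0.84021138,  0.64524785]), 'wrist_torque': array([-0.01031587, -0.0100422 ,  0.01004888]), 'grip_width': 0.08678389880157476}
top [[543.4645966464526, 0.0, 316.44848767594414], [0.0, 543.4645966464526, 237.02364560000922], [0.0, 0.0, 1.0]] [[-0.016, 0.994, -0.112, 0.421], [-1.0, -0.017, -0.003, 0.022], [-0.005, 0.112, 0.994, 1.339], [0.0, 0.0, 0.0, 1.0]] {}
plate [([260.0, 259.0], 0.7, [0.513, 0.158, 0.102]), ([266.0, 182.0], 0.63, [0.713, 0.153, 0.005]), ([260.0, 352.0], 0.57, [0.295, 0.169, 0.008])]
rack [([260.0, 259.0], 0.8, 
[... 665 characters left out ...]
 0.96, [0.52, 0.163, 0.098]), ([384.0, 380.0], 0.92, [0.295, 0.174, 0.008]), ([238.0, 283.0], 0.69, [0.707, 0.156, 0.01])]
rack [([299.0, 323.0], 0.8, [0.495, 0.187, 0.047])]
carrier [([376.0, 246.0], 0.65, [0.446, -0.039, 0.125])]
grip [([397.0, 205.0], 0.61, [0.457, -0.141, 0.174]), ([293.0, 297.0], 0.22, [0.52, 0.172, 0.101])]
lid_hinge [([352.0, 195.0], 0.66, [0.596, -0.167, 0.132]), ([146.0, 423.0], 0.65, [0.573, 0.511, 0.049])]
sanitiser [([387.0, 186.0], 0.97, [0.54, -0.254, 0.135])]
phone_box [([144.0, 423.0], 0.69, [0.577, 0.515, 0.05]), ([295.0, 294.0], 0.51, [0.52, 0.163, 0.098])]
mouse [([266.0, 226.0], 0.94, [0.778, -0.033, 0.032]), ([374.0, 246.0], 0.18, [0.448, -0.031, 0.13])]
```

View pics/top0.png

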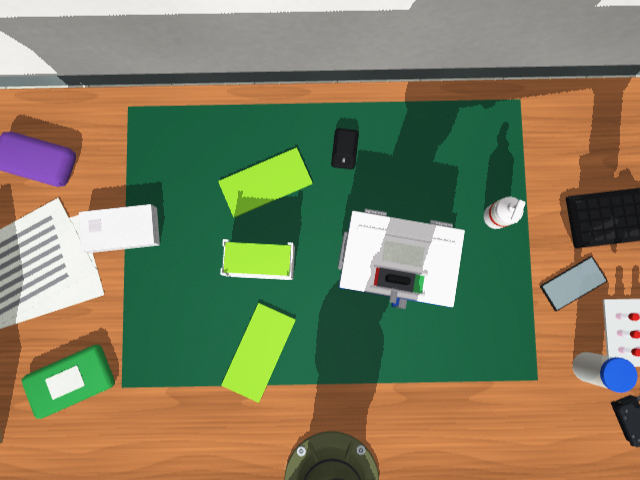

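View pics/side0.png

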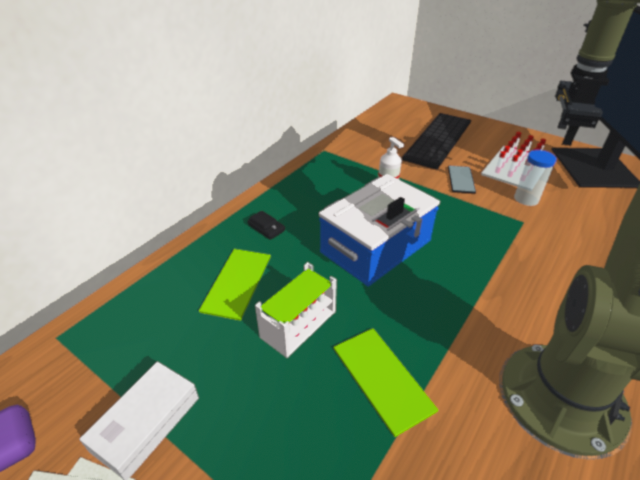

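Plate candidates: (260,259) inside the rack, and two larger ones flat on the desk, at (266,182) and (260,352). I choose the one in the rack, because it lies between the lugs at about z 0.1. The carrier's hinge is at the far side, and its grip is at about (397,277). Next I measure and take one close crop.

Run:
```python
from h import *
for c in ['top','side']:
    z=np.load(c+'0.npz'); im,P,d=z['im'].astype(int),z['P'],z['d']
    hsv=cv2.cvtColor(z['im'],cv2.COLOR_RGB2HSV); g=(hsv[...,0]>30)&(hsv[...,0]<50)&(hsv[...,1]>150)&(hsv[...,2]>80)
    n,L,s,_=cv2.connectedComponentsWithStats(g.astype(np.uint8))
    for i in range(1,n):
        if s[i,4]<200: continue
        m=(L==i); Q=P[m&(d>0)]; r=cv2.minAreaRect(Q[:,:2].astype(np.float32))
        A=np.c_[Q[:,:2]-Q[:,:2].mean(0),np.ones(len(Q))]; k=np.linalg.lstsq(A,Q[:,2],rcond=None)[0]
        print(c,'green',np.round(Q.mean(0),4),'rect',np.round(r[0],4),np.round(r[1],3),round(r[2],1),'slope',k.round(3))
    # lid: white z .122-.14 near
    ok=(abs(P[...,2]-.132)<.008)&(P[...,0]>.35)&(P[...,0]<.68)&(P[...,1]<0)&(P[...,1]>-.36)&(hsv[...,1]<40)&(hsv[...,2]>150)
    Q=P[ok]; r=cv2.minAreaRect(Q[:,:2].astype(np.float32)); print(c,'lid',Q.mean(0).round(4),np.round(r[0],4),np.round(r[1],3),round(r[2],1))
    ok=(P[...,2]>.16)&(P[...,2]<.2)&(P[...,0]>.35)&(P[...,0]<.6)&(P[...,1]<0)&(P[...,1]>-.3)
    Q=P[ok]; r=cv2.minAreaRect(Q[:,:2].astype(np.float32)); print(c,'grip top',Q.mean(0).round(4),np.percentile(Q[:,2],[10,50,90]).round(4),np.round(r[0],4),np.round(r[1],3),round(r[2],1))
t=np.load('top0.npz')['im']; s=np.load('side0.npz')['im']
a=cv2.resize(t[205:310,335:470],(480,373),interpolation=2); b=cv2.resize(s[255:360,245:350],(373,373),interpolation=2)
b=cv2.resize(b,(310,310)); b=cv2.copyMakeBorder(b,0,63,0,0,0); save('crop1',np.hstack([a,b]))
```

```text
top green [0.7117 0.1522 0.0096] rect [0.713  0.1524] [0.105 0.215] 22.7 slope [-0.01  -0.002  0.01 ]
top green [0.5152 0.1636 0.0972] rect [0.5202 0.1658] [0.155 0.08 ] 86.4 slope [-0.212  0.024  0.097]
top green [0.2953 0.1712 0.0101] rect [0.296  0.1716] [0.101 0.216] 65.3 slope [-0.005 -0.001  0.01 ]
top lid [ 0.5139 -0.1651  0.1332] [ 0.5113 -0.1647] [0.256 0.183] 79.1
top grip top [ 0.4588 -0.1464  0.178 ] [0.1741 0.1784 0.1816] [ 0.459  -0.1474] [0.05  0.016] 79.3
side green [0.7099 0.1586 0.0085] rect [0.7193 0.1466] [0.107 0.229] 22.8 slope [0.001 0.    0.008]
side green [0.5175 0.1632 0.0962] rect [0.5483 0.1227] [0.225 0.14 ] 86.2 slope [-0.278  0.1    0.096]
side green [0.2908 0.1752 0.0088] rect [0.3005 0.1665] [0.108 0.222] 64.5 slope [0.    0.002 0.009]
side lid [ 0.5149 -0.151   0.1328] [ 0.5115 -0.1658] [0.26  0.184] 79.4
side grip top [ 0.4598 -0.1427  0.173 ] [0.1631 0.1752 0.1792] [ 0.4611 -0.1464] [0.051 0.018] 80.1
```

View pics/crop1.png

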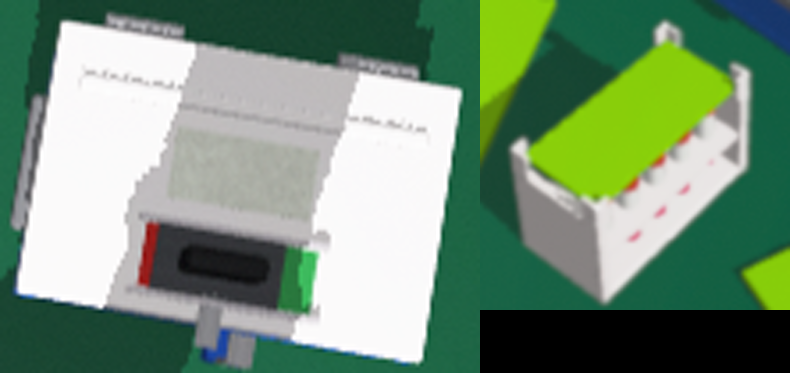

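The rack plate's visible area and its height (about 0.097) match the description. The grip top is at (0.4595,-0.147,0.178), and 0.178 is the expected height. The carrier yaw is about -10.8°. The catch shows both red and green, so it is part-way. Now moving over to the rack.

Request:
drive_tool --moves "0.286 -0.198 -0.078 30 -1;0.286 -0.198 -0.078 30 -1;0.286 -0.198 -0.078 30 -1;0.286 -0.198 -0.078 30 -1;0.286 -0.198 -0.078 30 -1;0.286 -0.198 -0.078 30 -1;0.286 -0.198 -0.078 30 -1;0.286 -0.198 -0.078 30 -1" --grip_force 20

```text
time_s: 1.7
tool_pos: [0.4255, -0.3243, 0.3028]
tool_rot: [-179.9, -0.3, -9.9]
force: [0.2, 0.0, 0.1]
grip_width: 0.031
```

Request:
drive_tool --moves "0.004 -0.4 0 0 -1;0.004 -0.4 0 0 -1;0.004 -0.4 0 0 -1;0.004 -0.4 0 0 -1;0.004 -0.4 0 0 -1;0.004 -0.4 0 0 -1;0.004 -0.4 0 0 -1;0.004 -0.4 0 0 -1"

```text
time_s: 2.5
tool_pos: [0.4974, 0.0632, 0.3009]
tool_rot: [180.0, -0.1, -10.6]
force: [1.2, -0.4, 0.7]
grip_width: 0.0002
```

```bash
cat > w.py <<'E'
from h import *
import sys
o=get_obs(); K,T=T_cam('wrist'); im,d=read_camera('wrist'); P=cloud(d,K,T); save(sys.argv[1],im); np.savez(sys.argv[1]+'.npz',im=im,d=d,P=P,T=T,K=K)
print(o['tool_pos'].round(4),o['tool_rot'].round(1),o['qpos'].round(1),o['force'].round(1),T[:3,3].round(3),o['time_s'])
hsv=cv2.cvtColor(im,cv2.COLOR_RGB2HSV); g=(hsv[...,0]>30)&(hsv[...,0]<50)&(hsv[...,1]>150)&(hsv[...,2]>80)&(P[...,2]>.05)&(d>0)
if g.sum()>100:
    Q=P[g]; q=np.median(Q,0); A=np.c_[Q[:,:2]-q[:2],np.ones(len(Q))]; k=np.linalg.lstsq(A,Q[:,2],rcond=None)[0]
    r=cv2.minAreaRect(Q[:,:2].astype(np.float32)); print('plate',g.sum(),Q.mean(0).round(4),np.round(r[0],4),np.round(r[1],3),round(r[2],1),'fit',k.round(4))
E
python3 w.py w1
```

```text
[0.4974 0.0632 0.3009] [ 1.80e+02 -1.00e-01 -1.06e+01] [ 2.820e+01 -1.000e-01 -3.810e+01  9.540e+01 -0.000e+00  8.460e+01
 -1.105e+02] [ 1.2 -0.4  0.7] [0.581 0.048 0.463] 2.5
plate 11620 [0.519  0.1655 0.0987] [0.5169 0.1528] [0.173 0.069] 86.1 fit [ 0.0045 -0.0473  0.0987]
```

View pics/w1.png

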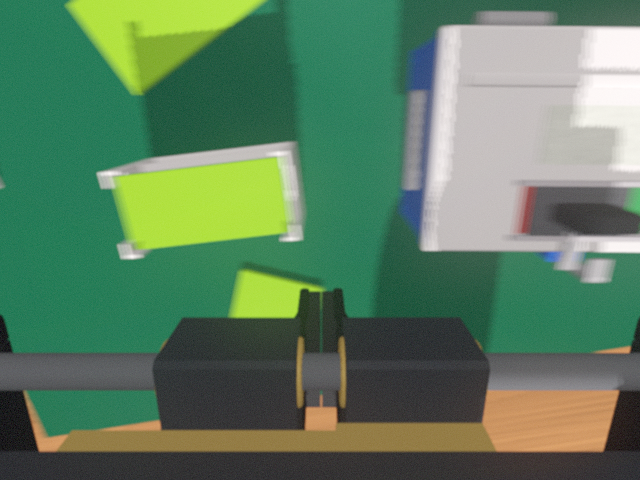

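The wrist view shows the plate between the lugs, centred at about pixel (203,203). That gives (0.517,0.164), with its top at about 0.099, proud and slightly tilted.

Request:
drive_tool --moves "0 -0.05 0 0 -1;0 -0.1 0 0 -1;0 -0.104 0 0 -1;0 -0.104 0.05 0 -1;0 -0.104 0.1 0 -1;0 -0.104 0.14 0 -1;0 -0.104 0.17 0 -1;0 -0.104 0.18 0 -1"

```text
time_s: 3.35
tool_pos: [0.5141, 0.162, 0.1171]
tool_rot: [179.8, 0.3, -10.6]
force: [-0.6, -0.1, -0.1]
grip_width: 0.0006
```

Request:
drive_tool --moves "0.002 -0.001 0.005 0 -1;0.002 -0.001 0.01 0 -1;0.002 -0.001 0.014 0 -1;0.002 -0.001 0.017 0 -1;0.002 -0.001 0.02 0 -1;0.002 -0.001 0.022 0 -1;0.002 -0.001 0.024 0 -1;0.002 -0.001 0.026 0 -1"

```text
time_s: 4.15
tool_pos: [0.5188, 0.1647, 0.0951]
tool_rot: [180.0, -0.0, -10.5]
force: [-1.3, 0.0, 5.9]
grip_width: 0.0006
```

Request:
drive_tool --moves "0 0 0.001 0 -1;0 0 0.002 0 -1;0 0 0.003 0 -1;0 0 0.004 0 -1;0 0 0.005 0 -1;0 0 0.006 0 -1;0 0 0.007 0 -1;0 0 0.007 0 -1"

```text
time_s: 4.95
tool_pos: [0.5188, 0.1646, 0.0903]
tool_rot: [179.9, -0.1, -10.5]
force: [-7.7, -2.3, 23.0]
grip_width: 0.0006
```

Request:
drive_tool --moves "0 0 0.007 0 -1;0 0 0.007 0 -1;0 0 0.007 0 -1;0 0 -0.03 0 -1;0 0 -0.08 0 -1;0 0.05 -0.13 0 -1;0 0.1 -0.18 0 -1;0 0.105 -0.21 0 -1"

```text
time_s: 5.75
tool_pos: [0.4995, 0.0677, 0.2813]
tool_rot: [179.9, 0.1, -10.6]
force: [0.9, 0.1, 0.3]
grip_width: 0.0005
```

```bash
python3 w.py w2
python3 - <<'E'
from h import *
for n in ['w1','w2']:
    z=np.load(n+'.npz');P=z['P'];im=z['im'];hsv=cv2.cvtColor(im,cv2.COLOR_RGB2HSV)
    g=(hsv[...,0]>30)&(hsv[...,0]<50)&(hsv[...,1]>150)&(hsv[...,2]>80)&(P[...,2]>.05)
    g=cv2.erode(g.astype(np.uint8),np.ones((7,7)))>0; Q=P[g]; A=np.c_[Q[:,:2]-Q[:,:2].mean(0),np.ones(len(Q))]; print(n,np.linalg.lstsq(A,Q[:,2],rcond=None)[0].round(4),Q.mean(0).round(4))
    # lug tops
    w=(hsv[...,1]<60)&(P[...,2]>.07)&(P[...,2]<.125)&(abs(P[...,0]-.517)<.06)&(abs(P[...,1]-.16)<.1); Q=P[w]; print(np.percentile(Q[:,2],[5,50,95]).round(4)); r=cv2.minAreaRect(Q[:,:2].astype(np.float32)); print('rack rect',r)
E
```

```text
[0.4995 0.0677 0.2813] [ 1.799e+02  1.000e-01 -1.060e+01] [  29.6    0.9  -40.4   96.8    0.7   82.6 -111.6] [0.9 0.1 0.3] [0.584 0.052 0.443] 5.75
plate 12789 [0.5175 0.1602 0.0904] [0.516  0.1505] [0.171 0.07 ] 86.4 fit [ 0.0001 -0.0393  0.0904]
w1 [ 0.3391 -0.1241  0.0993] [0.5193 0.1653 0.0993]
[0.0788 0.0959 0.1062]
rack rect ((0.5171653032302856, 0.16224367916584015), (0.16068075597286224, 0.08031560480594635), 86.05638885498047)
w2 [ 0.2999 -0.1038  0.0911] [0.5178 0.1599 0.0911]
[0.0777 0.0907 0.1061]
rack rect ((0.5171380043029785, 0.1621585488319397), (0.16051259636878967, 0.08046333491802216), 86.13970184326172)
```

View pics/w2.png

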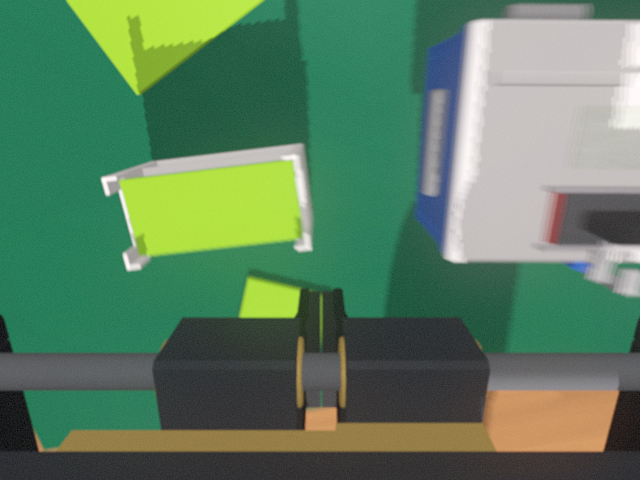

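Run:
```python
from h import *
for n in ['w1','w2']:
    z=np.load(n+'.npz');P=z['P'];hsv=cv2.cvtColor(z['im'],cv2.COLOR_RGB2HSV)
    g=(hsv[...,0]>30)&(hsv[...,0]<50)&(hsv[...,1]>150)&(P[...,2]>.07)
    Q=P[g]; a=np.radians(-3.9); R2=np.array([[np.cos(a),np.sin(a)],[-np.sin(a),np.cos(a)]]); q=(Q[:,:2]-[.517,.162])@R2.T
    for sx in(-1,1):
        for sy in(-1,0,1):
            m=(abs(q[:,0]-sx*.022)<.008)&(abs(q[:,1]-sy*.055)<.012); print(n,sx,sy,m.sum(),np.percentile(Q[m,2],[25,50,75]).round(4))
z=np.load('w2.npz'); print('desk',)
```

```text
w1 -1 -1 416 [0.0956 0.0962 0.0967]
w1 -1 0 427 [0.0968 0.0972 0.0977]
w1 -1 1 425 [0.0976 0.0982 0.0987]
w1 1 -1 463 [0.0962 0.0967 0.0972]
w1 1 0 488 [0.0972 0.0977 0.0982]
w1 1 1 487 [0.0982 0.0988 0.0993]
w2 -1 -1 465 [0.089  0.0896 0.09  ]
w2 -1 0 457 [0.0891 0.0895 0.09  ]
w2 -1 1 449 [0.0892 0.0896 0.0902]
w2 1 -1 513 [0.0891 0.0895 0.0901]
w2 1 0 514 [0.0891 0.0896 0.0901]
w2 1 1 501 [0.0891 0.0896 0.0901]
desk
```

The plate is level, with all patches at 0.0896 against 0.090 expected, and the rack has not moved. Now over the carrier grip with the jaws open.

Request:
drive_tool --moves "-0.001 0.05 0 0 1;-0.001 0.1 0 0 1;-0.001 0.15 0 0 1;-0.001 0.2 0 0 1;-0.001 0.212 0.02 0 1;-0.001 0.212 0.048 0 1;-0.001 0.212 0.048 0 1;-0.001 0.212 0.048 0 1"

```text
time_s: 6.6
tool_pos: [0.461, -0.1372, 0.2331]
tool_rot: [-180.0, 0.1, -10.5]
force: [0.0, 0.2, 0.6]
grip_width: 0.0567
```

```bash
python3 w.py w3
python3 - <<'E'
from h import *
z=np.load('w3.npz');P=z['P']; im=z['im']
m=(P[...,2]>.165)&(P[...,2]<.19)&(np.hypot(P[...,0]-.46,P[...,1]+.147)<.05); Q=P[m]; print(m.sum())
if m.sum()>20: r=cv2.minAreaRect(Q[:,:2].astype(np.float32)); print(r,np.median(Q,0))
print(get_obs()['tool_pos'],get_obs()['tool_rot'])
E
```

```text
[ 0.461  -0.1372  0.2331] [-1.80e+02  1.00e-01 -1.05e+01] [ 41.8  -1.6 -27.6 104.4  -0.8  77.1 -86.1] [0.  0.2 0.6] [ 0.545 -0.153  0.395] 6.6
plate 1840 [0.5054 0.0873 0.1005] [0.5198 0.0146] [0.056 0.212] 8.4 fit [-0.3849 -1.2158  0.0921]
2631
((0.46291908621788025, -0.1489645540714264), (0.049932096153497696, 0.016597844660282135), 79.578857421875) [ 0.4652593  -0.14913982  0.17683136]
[ 0.46177003 -0.13727574  0.23413946] [ 1.79997605e+02 -3.34918303e-02 -1.04595049e+01]
```

View pics/w3.png

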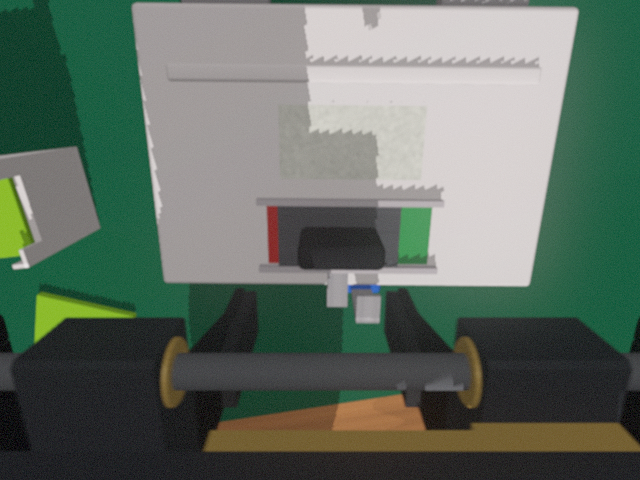

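Wrist view: the grip is at about (342,247), with a narrow red patch at (272,232) and a wider green one at (416,235). The wrist places it at (0.463,-0.149), within 3 mm of the other cameras. I descend and pinch it.

Request:
drive_tool --moves "0.001 0.01 0 0 1;0.001 0.01 0 0 1;0.001 0.01 0.02 0 1;0.001 0.01 0.04 0 1;0.001 0.01 0.06 0 1;0.001 0.01 0.075 0 1;0.001 0.01 0.084 0 1;0.001 0.01 0.084 0 1"

```text
time_s: 7.45
tool_pos: [0.4599, -0.1478, 0.1489]
tool_rot: [-180.0, 0.1, -10.5]
force: [-0.2, -0.0, 0.7]
grip_width: 0.0872
```

Request:
drive_tool --moves "0 0 0 0 -0.1;0 0 0 0 -0.4;0 0 0 0 -0.4;0 0 0 0 -0.4;0 0 0 0 -0.4;0 0 0 0 -0.4;0 0 0 0 -0.4;0 0 0 0 -0.4" --grip_force 5

```text
time_s: 8.25
tool_pos: [0.4605, -0.1482, 0.1497]
tool_rot: [180.0, -0.0, -10.5]
force: [-0.3, -1.6, 1.8]
grip_width: 0.0501
```

Request:
drive_tool --moves "0 0 0 0 -0.4;0 0 0 0 -0.4;0 0 -0.001 0 -0.4;0 0 -0.002 0 -0.4;0 0 -0.003 0 -0.4;0 0 -0.003 0 -0.4;0 0 -0.003 0 -0.4;0 0 -0.003 0 -0.4" --grip_force 25

```text
time_s: 9.05
tool_pos: [0.4608, -0.1483, 0.1519]
tool_rot: [180.0, -0.1, -10.5]
force: [4.8, -3.1, -7.3]
grip_width: 0.0499
```

Request:
drive_tool --moves "0 0 -0.001 0 -0.4;0 0 -0.001 0 -0.4;0 0 -0.002 0 -0.4;0 0 -0.002 0 -0.4;0 0 -0.002 0 -0.4;0 0 -0.002 0 -0.4;0 0 -0.002 0 -0.4;0 0 -0.002 0 -0.4"

```text
time_s: 9.85
tool_pos: [0.4613, -0.1484, 0.154]
tool_rot: [180.0, -0.1, -10.5]
force: [5.9, -3.8, -7.3]
grip_width: 0.05
```

Raised 4.3 mm with no rise in force: either the lid is free or the pads are slipping. I check the lid's actual angle in depth.

```bash
cat > lid.py <<'E'
from h import *
# lid angle from heights vs distance in front of hinge
a=np.radians(-10.7); ex=np.array([np.cos(a),np.sin(a)]); ey=np.array([-np.sin(a),np.cos(a)]); H=np.array([.512,-.165])+.085*ex
def ang(P,hsv,tag):
    q=P[...,:2]-H; u=-(q@ex); v=q@ey; z=P[...,2]
    for s in (-1,1):
        m=(u>.02)&(u<.16)&(s*v>.06)&(s*v<.115)&(z>.11)&(z<.2)&(hsv[...,1]<60)&(hsv[...,2]>110)
        if m.sum()<50: continue
        k=np.polyfit(u[m],z[m],1); r=abs(z[m]-np.polyval(k,u[m]))<.004; k=np.polyfit(u[m][r],z[m][r],1); print(tag,s,m.sum(),'slope',k.round(4))
if __name__=='__main__':
    for c in ['top','side']:
        z=np.load(c+'0.npz'); ang(z['P'],cv2.cvtColor(z['im'],cv2.COLOR_RGB2HSV),c+' before')
        K,T=T_cam(c); im,d=read_camera(c); ang(cloud(d,K,T),cv2.cvtColor(im,cv2.COLOR_RGB2HSV),c+' now')
    z=np.load('w3.npz'); ang(z['P'],cv2.cvtColor(z['im'],cv2.COLOR_RGB2HSV),'w before')
    K,T=T_cam('wrist'); im,d=read_camera('wrist'); ang(cloud(d,K,T),cv2.cvtColor(im,cv2.COLOR_RGB2HSV),'w now'); save('w4',im)
    print(get_obs()['tool_pos'],get_obs()['force'])
E
python3 lid.py
```

```text
top before -1 1553 slope [-0.005   0.1335]
top before 1 1544 slope [-0.0066  0.1339]
top now -1 323 slope [0.1525 0.1297]
top now 1 1062 slope [0.0254 0.1335]
side before -1 638 slope [-0.006   0.1335]
side before 1 875 slope [-0.0062  0.1334]
side now -1 246 slope [0.0334 0.1323]
side now 1 848 slope [0.0225 0.1335]
w before -1 19440 slope [-0.0074  0.1323]
w before 1 19497 slope [-0.0072  0.1324]
w now -1 36530 slope [0.0211 0.1324]
w now 1 37059 slope [0.0211 0.1325]
[ 0.46131739 -0.14837606  0.15399079] [ 5.11347011 -3.51085214 -8.02232726]
```

The lid is up 0.028 rad, so the tug is done. Whether the catch still holds is ambiguous at 7–8 N. The safe course is to ease down a little and slide the grip to its free end (+y, tool -y).

Request:
drive_tool --moves "0 0 0.002 0 -0.4;0 0 0.003 0 -0.4;0 -0.001 0.003 0 -0.4;0 -0.002 0.003 0 -0.4;0 -0.003 0.003 0 -0.4;0 -0.004 0.003 0 -0.4;0 -0.005 0.003 0 -0.4;0 -0.006 0.003 0 -0.4"

```text
time_s: 10.8
tool_pos: [0.462, -0.1423, 0.1518]
tool_rot: [180.0, -0.1, -10.5]
force: [3.6, -3.5, -4.0]
grip_width: 0.0497
```

Request:
drive_tool --moves "0 -0.001 0 0 -0.4;0 -0.002 0 0 -0.4;0 -0.003 0 0 -0.4;0 -0.004 0 0 -0.4;0 -0.004 0 0 -0.4;0 -0.004 0 0 -0.4;0 -0.004 0 0 -0.4;0 -0.004 0 0 -0.4"

```text
time_s: 11.6
tool_pos: [0.4621, -0.1416, 0.1519]
tool_rot: [179.7, -0.1, -10.6]
force: [2.7, -9.5, -5.5]
grip_width: 0.0498
```

The grip slid about 7 mm and then met its end stop (9.5 N), so the catch is free. Now raising the lid along the arc, easing 2 mm off the stop.

Request:
drive_tool --moves "0.002 0.002 -0.005 0 -0.4;0.0045 0.002 -0.0105 0 -0.4;0.0075 0.002 -0.017 0 -0.4;0.0115 0.002 -0.023 0 -0.4;0.015 0.002 -0.029 0 -0.4;0.0195 0.002 -0.035 0 -0.4;0.0235 0.002 -0.0405 0 -0.4;0.0285 0.002 -0.046 0 -0.4" --grip_force 30

```text
time_s: 12.4
tool_pos: [0.4847, -0.146, 0.1959]
tool_rot: [179.9, 0.7, -10.6]
force: [-8.3, -3.2, -1.1]
grip_width: 0.0499
```

Run:
```python
from lid import *
for c in ['top','side']:
    K,T=T_cam(c); im,d=read_camera(c); P=cloud(d,K,T); hsv=cv2.cvtColor(im,cv2.COLOR_RGB2HSV)
    q=P[...,:2]-H; u=-(q@ex); v=q@ey; z=P[...,2]
    m=(u>.0)&(u<.17)&(abs(v)>.06)&(abs(v)<.115)&(z>.12)&(z<.3)&(hsv[...,1]<60)&(hsv[...,2]>110)
    sl=[np.median(np.arctan2(z[m&(abs(u-x)<.01)]-.132,x)) for x in (.06,.08,.1,.12)]; print(c,m.sum(),np.round(sl,3)); save(c+'1',im)
print(get_obs()['tool_pos'],get_obs()['force'])
```

```text
top 1074 [0.344 0.362 0.362 0.359]
side 1049 [0.383 0.376 0.374 0.374]
[ 0.48544113 -0.1461487   0.1967061 ] [-6.85581593 -3.78422448 -0.58491738]
```

Request:
drive_tool --moves "0.004 0 -0.004 0 -0.4;0.008 0 -0.0085 0 -0.4;0.0115 0 -0.012 0 -0.4;0.0155 0 -0.016 0 -0.4;0.02 0 -0.019 0 -0.4;0.0245 0 -0.022 0 -0.4;0.029 0 -0.025 0 -0.4;0.0325 0 -0.027 0 -0.4"

```text
time_s: 13.3
tool_pos: [0.5169, -0.1522, 0.2243]
tool_rot: [179.8, 0.6, -10.6]
force: [-10.5, -3.6, 6.0]
grip_width: 0.0498
```

Request:
drive_tool --moves "0.005 0 -0.003 0 -0.4;0.0095 0 -0.005 0 -0.4;0.0145 0 -0.0075 0 -0.4;0.0195 0 -0.0095 0 -0.4;0.0245 0 -0.0115 0 -0.4;0.0295 0 -0.013 0 -0.4;0.035 0 -0.0145 0 -0.4;0.0395 0 -0.016 0 -0.4"

```text
time_s: 14.1
tool_pos: [0.5576, -0.1601, 0.2416]
tool_rot: [179.8, 0.4, -10.7]
force: [-6.7, -5.2, 5.5]
grip_width: 0.0502
```

Request:
drive_tool --moves "0 0 0 0 -0.4;0 0 0 0 -0.4;0 0 0 0 -0.4;0 0 0 0 -0.4;0 0 0 0 -0.4;0 0 0 0 -0.4;0 0 0 0 -0.4;0 0 0 0 -0.4"

```text
time_s: 14.9
tool_pos: [0.5577, -0.1602, 0.2415]
tool_rot: [179.8, 0.3, -10.7]
force: [-6.6, -5.0, 5.4]
grip_width: 0.0495
```

Run:
```python
from lid import *
ims=[]
for c in ['top','side']:
    K,T=T_cam(c); im,d=read_camera(c); P=cloud(d,K,T); hsv=cv2.cvtColor(im,cv2.COLOR_RGB2HSV)
    q=P[...,:2]-H; u=-(q@ex); v=q@ey; z=P[...,2]
    m=(u>-.02)&(u<.17)&(abs(v)>.06)&(abs(v)<.115)&(z>.15)&(z<.32)&(hsv[...,1]<60)&(hsv[...,2]>90)
    if m.sum()>30:
        k=np.linalg.svd(np.c_[u[m],z[m]]-np.c_[u[m],z[m]].mean(0),full_matrices=False)[2][0]; print(c,m.sum(),np.arctan2(k[1],k[0])%np.pi)
    g=(hsv[...,0]>30)&(hsv[...,0]<50)&(hsv[...,1]>150)&(z>.05); print('plate',P[g].mean(0).round(4)); ims.append(im)
save('end',np.hstack([cv2.resize(i,(400,300)) for i in ims])); o=get_obs(); print(o['tool_pos'],o['force'],o['grip_width'],o['joint_velocities'].round(2),o['time_s'])
```

```text
top 597 0.9270082613882669
plate [0.5116 0.1595 0.1262]
side 478 0.9949864271579787
plate [0.5076 0.1734 0.1052]
[ 0.55772178 -0.16017968  0.24154374] [-7.20687209 -4.51217826  6.16679128] 0.049179995370325816 [-0.09  0.03 -0.04  0.05  0.05 -0.08 -0.05] 15.0
```

View pics/end.png

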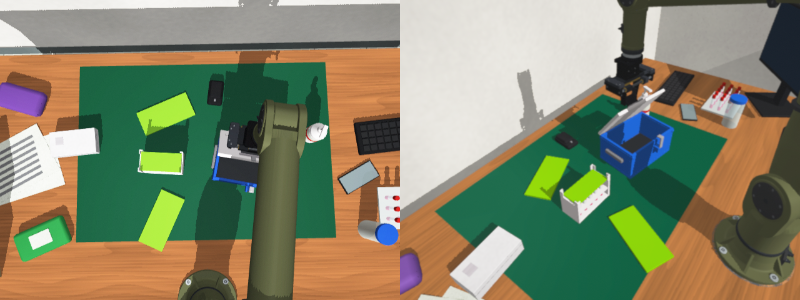

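The lid stands at about 0.95–1.0 rad, held and still. I make a quick robust check of the plate and sanitiser, then hand in.

Run:
```python
from h import *
K,T=T_cam('side'); im,d=read_camera('side'); P=cloud(d,K,T); z=P[...,2]
hsv=cv2.cvtColor(im,cv2.COLOR_RGB2HSV); g=(hsv[...,0]>30)&(hsv[...,0]<50)&(hsv[...,1]>150)
for sx in(-.02,.02):
  for sy in (-.055,0,.055):
    m=g&(abs(P[...,0]-.517-sx)<.01)&(abs(P[...,1]-.162-sy)<.012)&(z>.05); print(sx,sy,m.sum(),np.median(z[m]).round(4))
P0=np.load('top0.npz')['P']; K,T=T_cam('top'); im,d=read_camera('top'); Q=cloud(d,K,T)
for A in (P0,Q):
    m=(A[...,2]>.05)&(A[...,2]<.18)&(np.hypot(A[...,0]-.59,A[...,1]+.385)<.06); print('san',m.sum(),np.median(A[m],0).round(3))
print(get_obs()['tool_pos'],get_obs()['grip_width'],get_obs()['time_s'])
```

```text
-0.02 -0.055 80 0.0905
-0.02 0 86 0.0904
-0.02 0.055 77 0.0902
0.02 -0.055 68 0.0906
0.02 0 76 0.0904
0.02 0.055 95 0.0904
san 775 [ 0.609 -0.404  0.114]
san 765 [ 0.609 -0.404  0.114]
[ 0.55773155 -0.16019813  0.24154911] 0.049566970039526266 15.1
```

```bash
python3 -c "
from cell import *
print(sign_off())"
```

```text
the job is handed in; nothing more can be done
None
```

The cover plate is seated on the rack and the carrier lid is open, held by the gripper. I handed the job in at about 15 s; no verdict was reported.

- **Plate:** I pressed the plate in the rack down, reaching about 23 N. Six patches on its top read 0.0902 to 0.0906 m (0.090 expected), so it is level. The rack had not moved when checked right after the press.
- **Tug:** I gripped the black grip by its ends and tugged it up. The lid rose about 0.028 rad, and the pull stayed at 7 to 8 N.
- **Catch:** That reading did not settle whether the catch still held, as the lid rose slightly past the 0.025 rad engaged limit. I eased the grip down and slid it about 7 mm until it met its end stop.
- **Lid:** I raised it along its arc. At hand-in the two cameras disagreed slightly on the opening, 0.93 and 0.99 rad, and the arm position suggested about 0.97. All are above the 0.8 needed. It was still and held with the jaws at 50 mm. The wrist carried a steady 10 N or so from a small arc error.
- **Other things:** The sanitiser measured in the same place before and after. The carton and mouse looked unmoved in the last picture, but I did not measure them.

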